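Draw the test tray out and bolt it open

TASK

The handset in the shielded test box has been tested and its tray must now be brought out: push the bolt beside the tray outward to free the tray, hook a fingertip behind the turned-up lip at the tray's front and draw the tray out to its stop. Then push the bolt fully home again, so that it enters the second notch and locks the tray open. Let the handset lie in its nest without touching it, and leave the other things on the bench where they are.

Things in the scene. Friction and masses are not known exactly. Their poses are not given: they have to be found in the camera images.
- test_box: flat grey metal test box on a dark base plate, screwed down. Origin at bench height (z=0) by the box's mouth; x points from the front (lip) to the closed back, y to the bolt's side, z up. Housing x -12..152 mm, y +-57, top z=63; base plate x -130..150, y +-55, to z=12, with a wing to y=111 under the bolt. Before the housing (x below -17) only lip, front plate and bolt tab rise above z=31
- tray (a joint): how far the sheet-metal tray (92 mm wide over its edge bars) is drawn out, in m: 0 = shut, 0.101 = out at its stop; it runs along the box's -x. About 2.5 N of friction; stays where it is left. A notched bar on its bolt side lets the bolt in at 0 and at 0.100 (each +-3 mm); shot into either notch the bolt holds the tray
- lip (a point): turned-up lip at the tray's front: middle of the top of its rear face (towards the box). Sheet 3 mm thick, 70 mm wide along the box's y, top at z=46 mm (its rolled edge 2 mm more). Behind it 54 mm of empty tray, floor at z=21, up to the tray's upright front plate (94 wide, top z=55): room for a fingertip. Shut: at x=-72, y=0 in the box's frame; moves with the tray
- bolt (a joint): how far the slide bolt is withdrawn, in m: 0 = fully home (locked), 0.018 = fully withdrawn, towards the box's +y; the tray is free from about 0.009 on, safely at 0.012 or more. About 1.5 N of friction; stays where it is left. It goes home only when the tray is shut or out at its stop
- bolt_tab (a point): middle of the top end of the bolt's upright dark thumb tab, 18 mm along the box's x, 8 mm thick along y, top z=64 mm. It stands free above z=31 on both sides (low staples to z=30 hold the bolt's bar). Moves with the bolt; when home at x=-45, y=74 mm in the box's frame (faces at y=70 and 78)
- nest (a point): centre of the floor of the black nest on the tray in which the handset lies, z = 24 mm; inside the housing when the tray is shut (x = 45 mm in the box's frame), outside when it is out
- handset_mid (a point): centre (half-way up) of the small white remote control, 78 x 40 x 17 mm, lying loose in the tray's nest, its length along the box's x, hidden inside the box at the start; fragile test piece, not to be touched or lifted
- kapton_roll: roll of amber tape, 57 mm across, 19 mm high, lying on the rear of the housing's roof; origin at the centre of its underside
- flux_tin: round flux tin, 54 mm across, 19 mm high, on the bench; origin at the centre of its underside
- heatsink: finned aluminium heat sink, 40 x 40 x 20 mm, on the bench; origin at the centre of its underside
- usb_stick: memory stick, 18 x 54 x 9 mm, on the bench; origin at the centre of its underside
- bit_driver: slim bit driver, 12 mm thick, 110 mm long, on the bench; origin at its underside half-way along

How it is judged:
On the way, in this order (a step that is already met when the one before it is completed fails the run):
1. the bolt is withdrawn while the tray is still shut (value of joint bolt above 0.0085 m and value of joint tray below 0.006 m), for 0.1 s.
2. the tray is drawn out to its stop (value of joint tray above 0.096 m), for 0.2 s.
At the end, for the whole second after the job is handed in: The tray is out at its stop (within 5 mm), the bolt is home again in the second notch (within 4 mm), and the handset lies still and flat in its nest (within 6 mm of the centre) (value of joint tray above 0.096 m and value of joint bolt below 0.004 m and velocity of joint tray below 0.005 m/s and horizontal distance between handset_mid and nest below 0.006 m and z of handset_mid in the frame of nest below 0.013 m and linear speed of handset below 0.01 m/s); the robot touches nothing.
It fails at once if the handset is touched by the robot (contact force between any of the fingers, the arm and handset above 0.5 N).
It fails at once if the handset is lifted out of its nest (z of handset_mid in the frame of nest above 0.02 m).
It fails at once if one of the other things on the bench is moved by more than 15 mm (distance of any of kapton_roll, flux_tin, heatsink, usb_stick, bit_driver from where it was at the start of the episode above 0.015 m).
It also fails if it takes over 51 s, if anything falls off the work surface, if the arm or the gripper's body presses on something with over 40 N, if the wrist force passes 120 N, or if a joint passes its speed limit or range.

ROBOT

A 6-joint arm with a two-finger parallel gripper is mounted at the origin on a cart in front of the work surface, level with it; the furniture and walls round the work are solid. World frame = base frame: x ahead of the robot, y to its left, z up, the work surface at z = 0. Lengths are in m, angles in rad, forces in N, time in s.
With the tool pointing down it reaches from about 0.225 to 0.875 m from the base axis. Payload 3.4 kg.
Tool frame: the origin (TCP) lies on the centre line of the jaws, within the pads' length; the fingertips stand 17 mm ahead of it and the grasp point (between the pads) lies 2 mm behind it; z points along the fingers, y is the line along which they close (so a half turn about z gives the same grasp; the last joint's range is limited). The gripper opens to 85 mm and grips with 20 to 120 N. Pads are 22 mm wide; open, the fingers measure 114 mm over their backs; the gripper's body (76 mm by 85 mm) begins 54 mm behind the grasp point. The pads swing forward as they close: fully open they stand 13 mm farther back than shut.
Start: joints at [-1.396, 0.276, 1.505, -0, 1.361, -0.121], TCP at [0.168, -0.55, 0.248] pointing down, gripper open.
Joint ranges: [-2.89, 2.89], [-0.75, 2.08], [0.22, 2.7], [-1.18, 4.32], [0.11, 2.71], [-2.7, 2.7]. Speed limits (rad/s): [2.57, 2.57, 3.14, 3.14, 3.14, 3.14].

INTERFACE

Orientations are given as a unit quaternion [w, x, y, z].
In Python, from rig import manip gives the robot as it stands.
- The arm moves only by the tool move_arm, never from a script. Its argument "steps" is one flat list of numbers, 7 for each row, row after row: the turn, a rotation vector about the world's x, y, z normalised to -1 to 1, where 1 is 360 degrees, then the shift along the world's x, y, z normalised to -1 to 1, where 1 is 1 m, then the opening, from -1 (shut) to 1 (fully open). A call has exactly 10 rows; each row is the pose to reach, as a shift and turn from the pose commanded when the call began, turning the shorter way round; what a row does not reach only later rows make up. A row lasts 1/10 s, in which the tool goes at most 50 mm and 8.59 degrees, less where a joint would pass 70% of its speed; a pose out of reach is approached as far as the arm can. A call with a number of a shift or a turn outside -1 to 1 is refused whole. A call with a gripper value outside its range is refused whole. The fingers move at their own pace and stop on an object; "squeeze" is the grip in N (left out, the last holds). Time passes only in rows, so rows that repeat a pose let the fingers close, or fill a call up. It gives the time, the measured TCP pose, the force, the opening and the grip force at its end, in the units of the state.
- manip.get_state(): the state, without advancing time (a new reading comes with each control period).
- manip.get_image(name): name is "scene" or "side" or "wrist"; returns a dict with "pixels" (420x560x3 uint8, blue, green, red), "fx", "fy", "cx", "cy" (pixels), "R" (3x3) and "t" (3): a world point X has camera coordinates R X + t. Camera axes: x right, y down, z forward; pixel columns grow to the right and rows downward; lengths in m; the calibration is good to about 2 mm. A picture is of the moment at which its call begins. There is no depth.
- manip.sign_off(): hands the job in; it is judged then, once.
The state is a dict: "clock": time; "qpos": joint angles; "qd": joint speeds; "effort": joint torques, N m; "position": TCP position; "ee_rot": TCP orientation; "contact_force": force on the tool from outside, world axes, zero at the start; "moment": the same for the moment, N m; "width": finger opening in m; "gripper_force": force on a finger pad.
Only numpy, scipy, OpenCV 4.12 (cv2) and the standard library are available. Lean on these libraries where they do the work, as an engineer would, in place of code of your own. Each camera call takes 0.05 s, during which the arm holds its last target. There are 200 camera calls.

## Working session

There is one attempt and no reset: what is moved stays moved. The work goes in short steps, Python scripts to look and compute and a tool call to move; the robot and the scene stay as the last step left them, time stands still between calls to the robot, and variables do not carry over. Pictures are saved under pics/ and viewed, at most 10 in all, crops included, and the job is handed in when it is done.

Besides the shell and the picture viewer there is one more tool, called after "Request:" as a command line: name --argument value ..., lists and objects as JSON in quotes. move_arm: Moves the arm, as the interface text tells. Scaled input: -1 to 1 covers 1 m each way for a shift and 360 degrees each way for a turn. Its arguments: {"type":"object","properties":{"steps":{"type":"array"},"squeeze":{"type":"number"}},"required":["steps"]}

```bash
mkdir -p pics
python3 - <<'E'
from rig import manip
import cv2,pickle
d={}
for n in ("scene","side"):
    d[n]=manip.get_image(n); cv2.imwrite(f"pics/{n}0.png",cv2.resize(d[n]["pixels"],(800,600),interpolation=cv2.INTER_CUBIC))
pickle.dump(d,open("cam0.pkl","wb"))
s=manip.get_state();print(s)
E
```

```text
{'clock': 0.1, 'qpos': array([-1.39599599e+00,  2.76514215e-01,  1.50603030e+00,  8.89674946e-08,
        1.36069162e+00, -1.20985262e-01]), 'qd': array([-1.75648246e-04, -2.00270658e-03, -3.83035224e-03,  6.73943629e-04,
        1.18911583e-03,  8.88838715e-05]), 'effort': array([ 1.44798109e-03, -4.17699587e+01, -2.46403438e+01, -2.54835913e-04,
        5.87085349e-03,  4.07934081e-06]), 'position': array([ 0.16753116, -0.54957926,  0.24752672]), 'ee_rot': array([-8.21441337e-04,  9.89083446e-01,  1.47354205e-01, -2.20647859e-05]), 'contact_force': array([-0.33746732, -0.75943319,  0.16689746]), 'moment': array([ 0.02610897, -0.03591391,  0.00381305]), 'gripper_force': 0.0, 'width': 0.08536270449673387}
```

View pics/scene0.png

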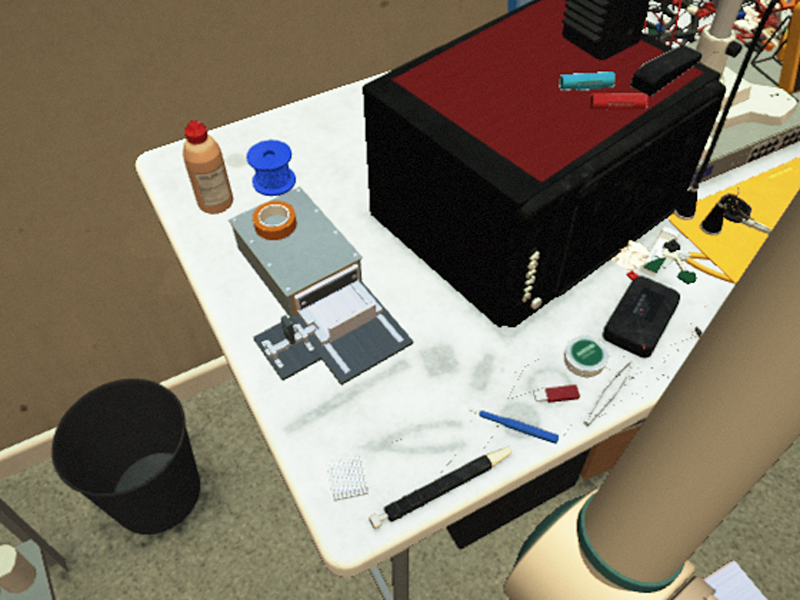

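View pics/side0.png

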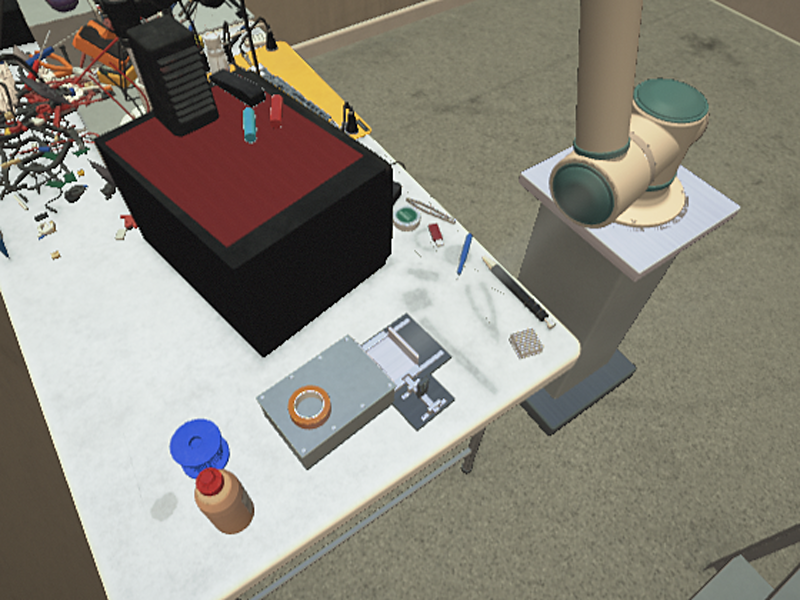

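The scene view shows the box's roof at about (232,221),(308,190),(361,262),(289,302), the base plate front at (412,343)/(342,383), and the bolt tab near (288,328). The side view shows the same parts around (330,400). I'll enlarge both.

Run:
```python
import cv2,pickle
d=pickle.load(open("cam0.pkl","rb"))
a=d["scene"]["pixels"][125:275,155:295]; b=d["side"]["pixels"][215:335,175:325]
cv2.imwrite("pics/c1.png",cv2.resize(a,None,fx=4,fy=4,interpolation=cv2.INTER_CUBIC))
cv2.imwrite("pics/c2.png",cv2.resize(b,None,fx=5,fy=5,interpolation=cv2.INTER_CUBIC))
```

```text
(no output)
```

View pics/c1.png

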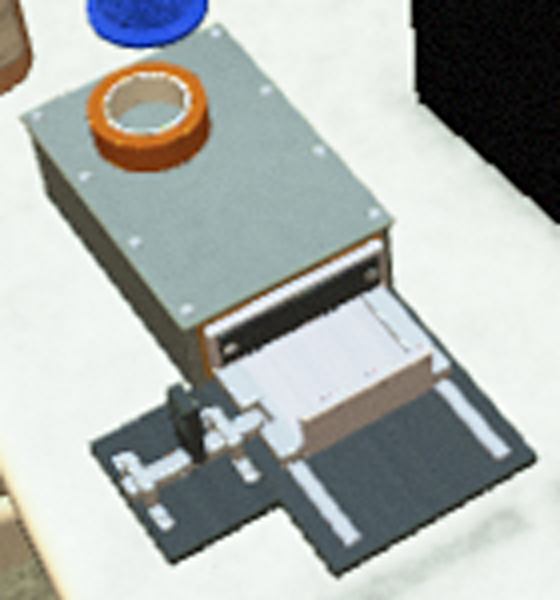

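View pics/c2.png

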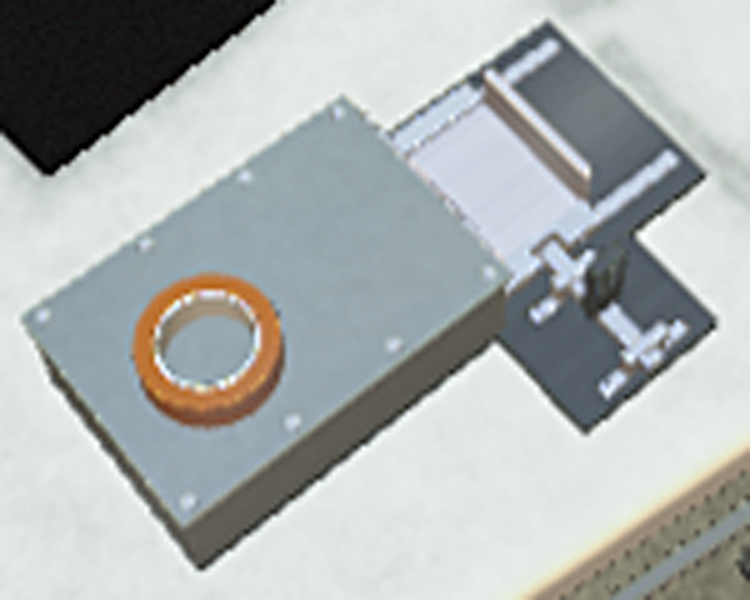

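Crop 1: roof corners (22,117),(220,25),(392,222),(190,328), base front (537,460),(337,577). Crop 2: roof (22,320),(343,97),(510,280),(185,527), base front (548,20),(705,177). The bolt tab is at (183,388) in crop 1 and about (612,250) in crop 2. Next I fit the pose.

```bash
cat > box.py <<'E'
import numpy as np
def proj(c,X):
    p=np.asarray(X)@np.array(c["R"]).T+c["t"]
    return np.c_[c["fx"]*p[:,0]/p[:,2]+c["cx"],c["fy"]*p[:,1]/p[:,2]+c["cy"]]
def world(q,P):
    P=np.atleast_2d(P)/1000.; c,s=np.cos(q[2]),np.sin(q[2])
    return np.c_[q[0]+c*P[:,0]-s*P[:,1],q[1]+s*P[:,0]+c*P[:,1],P[:,2]]
E
python3 - <<'E'
import pickle,numpy as np
from scipy.optimize import least_squares
from box import *
d=pickle.load(open("cam0.pkl","rb"))
P=np.array([[152,57,63],[152,-57,63],[-12,-57,63],[-12,57,63],[-130,-55,12],[-130,55,12],[-45,74,64]],float)
A=(np.array([[22,117],[220,25],[392,222],[190,328],[537,460],[337,577],[183,388]])+.5)/4-.5+[155,125]
B=(np.array([[185,527],[22,320],[343,97],[510,280],[548,20],[705,177],[612,250]])+.5)/5-.5+[175,215]
f=lambda q:np.r_[proj(d["scene"],world(q,P))-A,proj(d["side"],world(q,P))-B].ravel()
best=min((least_squares(f,[.6,.2,y],loss="soft_l1") for y in np.arange(-3,3,.7)),key=lambda r:r.cost)
q=best.x;print(q,np.degrees(q[2]));print(f(q).reshape(-1,2).round(1))
np.save("q.npy",q)
for n,p in dict(lip=[-72,0,46],tab=[-45,74,64],lipout=[-173,0,46]).items():print(n,world(q,p))
E
```

```text
[0.67282189 0.07151708 0.10561672] 6.051392498914103
[[-1.4 -0.1]
 [-0.  -0.5]
 [ 1.  -0.1]
 [-2.1  1. ]
 [ 0.5 -0.8]
 [-0.9 -0.3]
 [ 0.3  2.2]
 [-0.4  0.7]
 [-0.9 -0.7]
 [ 0.1 -0.9]
 [ 1.2 -0.9]
 [ 0.1 -0.4]
 [ 0.9 -0.9]
 [-1.5  1.2]]
lip [[0.6012231 0.0639268 0.046    ]]
tab [[0.62027153 0.14036081 0.064     ]]
lipout [[0.50078589 0.05327933 0.046     ]]
```

Run:
```python
import pickle,numpy as np
from box import *
d=pickle.load(open("cam0.pkl","rb"))
def onz(c,uv,z):
    R=np.array(c["R"]);t=np.array(c["t"]);C=-R.T@t
    r=R.T@[(uv[0]*.7-c["cx"])/c["fx"],(uv[1]*.7-c["cy"])/c["fy"],1]
    return C+r*(z-C[2])/r[2]
def tri(a,b):
    M=[];v=[]
    for n,uv in(("scene",a),("side",b)):
        c=d[n];C=onz(c,uv,0);e=onz(c,uv,1)-C;e/=np.linalg.norm(e);I=np.eye(3)-np.outer(e,e);M.append(I);v.append(I@C)
    return np.linalg.lstsq(np.vstack(M),np.hstack(v),rcond=None)[0]
s,e=d["scene"],d["side"]
print("oven bottom",onz(s,(508,327),0),onz(s,(372,215),0),onz(e,(263,355),0),onz(e,(390,262),0))
print("oven top corners",tri((528,208),(392,165)),tri((366,90),(235,265)))
q=np.load("q.npy")
for n,p in dict(A=[-45,47,0],Aend=[-45,72,0],L=[-53,0,0],Lend=[-164,0,0],B=[-45,119,0],Bend=[-45,90,0]).items():print(n,world(q,p).round(4))
```

```text
oven bottom [ 5.16198530e-01 -1.20307917e-01 -1.11022302e-16] [ 0.78581758 -0.05910845  0.        ] [ 0.78175273 -0.06195037  0.        ] [ 5.05945340e-01 -1.08002701e-01 -1.11022302e-16]
oven top corners [ 0.50669923 -0.10868516  0.22819351] [ 0.77931305 -0.05855047  0.22637767]
A [[0.6231 0.1135 0.    ]]
Aend [[0.6205 0.1384 0.    ]]
L [[0.6201 0.0659 0.    ]]
Lend [[0.5097 0.0542 0.    ]]
B [[0.6155 0.1851 0.    ]]
Bend [[0.6186 0.1563 0.    ]]
```

Request:
move_arm --steps '[0,0,-0.0303,0.192,0.35,0.052,-1,0,0,-0.0303,0.192,0.35,0.052,-1,0,0,-0.0303,0.192,0.35,0.052,-1,0,0,-0.0303,0.192,0.35,0.052,-1,0,0,-0.0303,0.192,0.35,0.052,-1,0,0,-0.0303,0.192,0.35,0.052,-1,0,0,-0.0303,0.192,0.35,0.052,-1,0,0,-0.0303,0.192,0.35,0.052,-1,0,0,-0.0303,0.252,0.65,0.052,-1,0,0,-0.0303,0.252,0.65,0.052,-1]' --squeeze 20

```text
clock: 1.1
position: [0.3785, -0.1023, 0.3]
ee_rot: [-0.0, 0.999, 0.053, 0.0]
contact_force: [0.4, -1.1, 0.1]
width: -0.0003
gripper_force: 0.0
```

Request:
move_arm --steps '[0,0,0,0.041,0.202,0,-1,0,0,0,0.041,0.202,0,-1,0,0,0,0.041,0.202,0,-1,0,0,0,0.041,0.202,0,-1,0,0,0,0.041,0.202,0,-1,0,0,0,0.244,0.2155,-0.15,-1,0,0,0,0.244,0.2155,-0.15,-1,0,0,0,0.244,0.2155,-0.15,-1,0,0,0,0.244,0.2155,-0.15,-1,0,0,0,0.244,0.2155,-0.15,-1]'

```text
clock: 2.1
position: [0.6212, 0.1102, 0.15]
ee_rot: [0.0, 0.999, 0.052, -0.0]
contact_force: [0.0, 0.7, -0.2]
width: -0.0003
gripper_force: 0.0
```

Run:
```python
from rig import manip
import cv2,pickle
d={n:manip.get_image(n) for n in ("wrist","scene")}
pickle.dump(d,open("cam1.pkl","wb"))
cv2.imwrite("pics/w1.png",d["wrist"]["pixels"])
print(manip.get_state()["position"])
```

```text
[0.62213674 0.10976019 0.14420961]
```

View pics/w1.png

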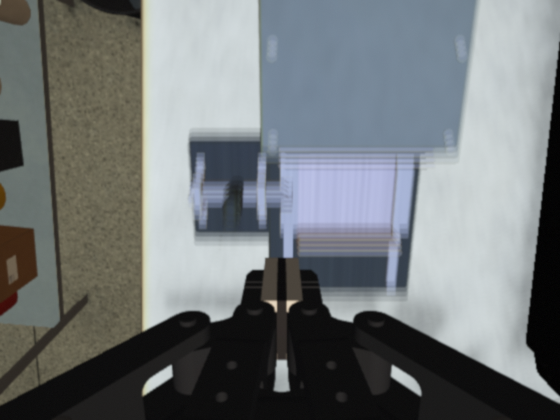

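The wrist view is motion-blurred. It shows the tab near (235,190) and the lip near (345,240). I'll take a settled one with the model overlaid.

Run:
```python
from rig import manip
import cv2,pickle,numpy as np
from box import *
for _ in range(4): c=manip.get_image("wrist")
s=manip.get_state();print(s["position"],s["ee_rot"],s["clock"])
pickle.dump(c,open("w2.pkl","wb"))
q=np.load("q.npy")
P=[[-54,70,64],[-36,70,64],[-36,78,64],[-54,78,64],[-72,35,48],[-72,-35,48],[-12,57,63],[-12,-57,63],[-130,55,12],[-130,-55,12],[-130,55,12]]
uv=proj(c,world(q,P));print(uv.round(1))
im=cv2.resize(c["pixels"][100:310,170:450],None,fx=2.85,fy=2.85,interpolation=cv2.INTER_CUBIC)
for u,v in uv: cv2.circle(im,(int((u-170+.5)*2.85),int((v-100+.5)*2.85)),3,(0,0,255),1)
cv2.imwrite("pics/w2.png",im)
```

```text
[0.61933584 0.11051329 0.15244124] [ 1.31822040e-04  9.98621387e-01  5.24909536e-02 -8.84611110e-05] 2.4
[[236.5 230.3]
 [235.4 201.4]
 [221.8 201.4]
 [223.2 230.3]
 [293.6 247.9]
 [400.3 247.7]
 [256.9 160.5]
 [456.1 160.3]
 [266.2 298.6]
 [405.2 298.4]
 [266.2 298.6]]
```

View pics/w2.png

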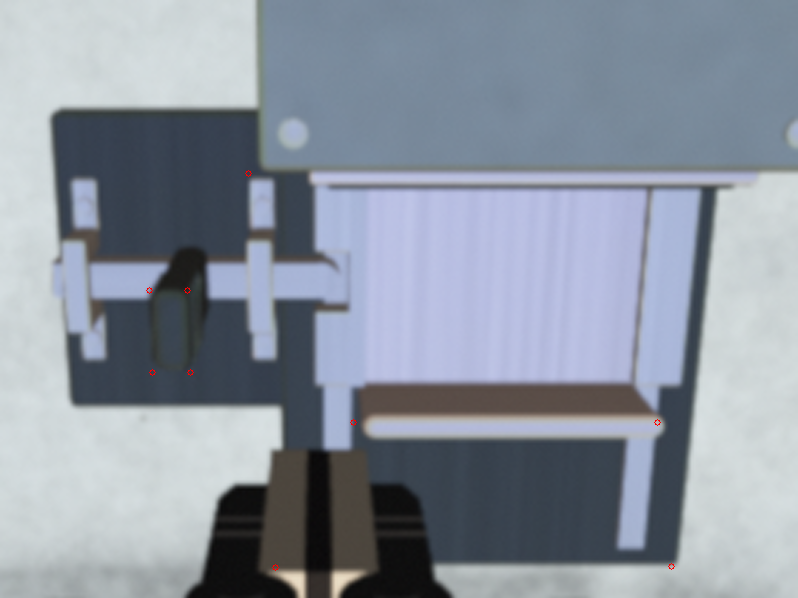

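The overlay matches to within about 2 mm: tab at (152–188, 290–370), lip at (365–662, 427). I'm going down on the inner side of the tab.

Request:
move_arm --steps '[0,0,0,0.001,0,-0.012,-1,0,0,0,0.001,0,-0.024,-1,0,0,0,0.001,0,-0.036,-1,0,0,0,0.001,0,-0.048,-1,0,0,0,0.001,0,-0.06,-1,0,0,0,0.001,0,-0.07,-1,0,0,0,0.001,0,-0.078,-1,0,0,0,0.001,0,-0.084,-1,0,0,0,0.001,0,-0.086,-1,0,0,0,0.001,0,-0.086,-1]'

```text
clock: 3.4
position: [0.6211, 0.1111, 0.0655]
ee_rot: [0.0, 0.999, 0.053, -0.0]
contact_force: [0.1, -0.6, 0.6]
width: -0.0003
gripper_force: 0.0
```

Request:
move_arm --steps '[0,0,0,-0.0003,0.003,0,-1,0,0,0,-0.0006,0.006,0,-1,0,0,0,-0.0009,0.009,0,-1,0,0,0,-0.0012,0.012,0,-1,0,0,0,-0.0015,0.015,0,-1,0,0,0,-0.0018,0.018,0,-1,0,0,0,-0.0021,0.0205,0,-1,0,0,0,-0.0024,0.023,0,-1,0,0,0,-0.0024,0.024,0,-1,0,0,0,-0.0025,0.025,0,-1]'

```text
clock: 4.4
position: [0.6186, 0.1361, 0.0658]
ee_rot: [0.0, 0.999, 0.053, 0.0]
contact_force: [0.4, -1.1, 1.4]
width: 0.0003
gripper_force: 0.8
```

Run:
```python
from rig import manip
import cv2
c=manip.get_image("wrist")
cv2.imwrite("pics/w3.png",cv2.resize(c["pixels"][100:400,100:500],None,fx=2,fy=2))
s=manip.get_state();print(s["position"],s["contact_force"])
```

```text
[0.61854464 0.1362504  0.06576678] [ 0.0430898  -1.34306433  0.5047195 ]
```

View pics/w3.png

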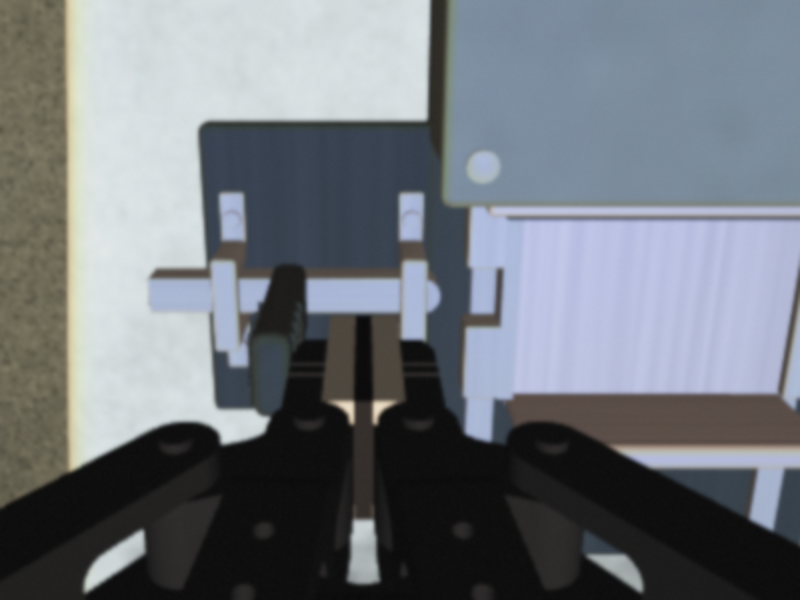

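The bolt bar is withdrawn clear of the tray's notch, with its tip at (435,297) and about 15 mm of bar protruding. I'm moving to the space behind the lip.

Request:
move_arm --steps '[0,0,0,0,-0.004,0,-1,0,0,0,0,-0.004,0.02,-1,0,0,0,0,-0.004,0.04,-1,0,0,0,0.0007,-0.02,0.04,-1,0,0,0,0.0015,-0.04,0.04,-1,0,0,0,0.0025,-0.06,0.04,-1,0,0,0,0.0025,-0.071,0.04,-1,0,0,0,0.0025,-0.071,0.03,-1,0,0,0,0.0025,-0.071,0.018,-1,0,0,0,0.0025,-0.071,0.008,-1]'

```text
clock: 5.45
position: [0.6201, 0.0656, 0.0719]
ee_rot: [-0.0, 0.999, 0.053, -0.001]
contact_force: [-0.1, 0.2, -1.1]
width: -0.0005
gripper_force: 0.0
```

Request:
move_arm --steps '[0,0,0,0,0,-0.004,-1,0,0,0,0,0,-0.008,-1,0,0,0,0,0,-0.012,-1,0,0,0,0,0,-0.016,-1,0,0,0,0,0,-0.019,-1,0,0,0,0,0,-0.021,-1,0,0,0,0,0,-0.023,-1,0,0,0,0,0,-0.0245,-1,0,0,0,0,0,-0.0245,-1,0,0,0,0,0,-0.0245,-1]'

```text
clock: 6.45
position: [0.6211, 0.0651, 0.0493]
ee_rot: [0.0, 0.999, 0.053, 0.0]
contact_force: [0.8, 0.1, 0.7]
width: -0.0004
gripper_force: 0.0
```

Request:
move_arm --steps '[0,0,0,-0.003,-0.0003,0,-1,0,0,0,-0.006,-0.0006,0,-1,0,0,0,-0.009,-0.001,0,-1,0,0,0,-0.012,-0.0013,0,-1,0,0,0,-0.016,-0.0017,0,-1,0,0,0,-0.021,-0.0022,0,-1,0,0,0,-0.027,-0.0029,0,-1,0,0,0,-0.033,-0.0035,0,-1,0,0,0,-0.039,-0.0041,0,-1,0,0,0,-0.045,-0.0048,0,-1]'

```text
clock: 7.45
position: [0.5756, 0.0602, 0.0494]
ee_rot: [0.0, 0.999, 0.053, 0.0]
contact_force: [3.9, 1.7, 0.2]
width: -0.0
gripper_force: 1.5
```

Request:
move_arm --steps '[0,0,0,-0.007,-0.0007,0,-1,0,0,0,-0.014,-0.0015,0,-1,0,0,0,-0.021,-0.0022,0,-1,0,0,0,-0.028,-0.003,0,-1,0,0,0,-0.035,-0.0037,0,-1,0,0,0,-0.042,-0.0045,0,-1,0,0,0,-0.048,-0.0051,0,-1,0,0,0,-0.053,-0.0056,0,-1,0,0,0,-0.057,-0.006,0,-1,0,0,0,-0.059,-0.0063,0,-1]'

```text
clock: 8.45
position: [0.5164, 0.0539, 0.0492]
ee_rot: [0.0, 0.999, 0.053, -0.0]
contact_force: [2.5, 0.9, 1.4]
width: -0.0002
gripper_force: 1.3
```

Request:
move_arm --steps '[0,0,0,-0.001,-0.0001,0,-1,0,0,0,-0.002,-0.0002,0,-1,0,0,0,-0.003,-0.0003,0,-1,0,0,0,-0.004,-0.0004,0,-1,0,0,0,-0.005,-0.0005,0,-1,0,0,0,-0.006,-0.0006,0,-1,0,0,0,-0.007,-0.0007,0,-1,0,0,0,-0.0075,-0.0008,0,-1,0,0,0,-0.008,-0.0008,0,-1,0,0,0,-0.008,-0.0008,0,-1]'

```text
clock: 9.45
position: [0.5122, 0.0534, 0.0494]
ee_rot: [-0.0, 0.999, 0.052, 0.003]
contact_force: [8.1, 2.8, -4.2]
width: 0.0004
gripper_force: 4.2
```

Request:
move_arm --steps '[0,0,0,0.005,0,0,-1,0,0,0,0.008,0.001,0,-1,0,0,0,0.008,0.001,0.02,-1,0,0,0,0.008,0.001,0.045,-1,0,0,0,0.008,0.001,0.06,-1,0,0,0,0.03,0.035,0.06,-1,0,0,0,0.06,0.07,0.06,-1,0,0,0,0.09,0.105,0.06,-1,0,0,0,0.105,0.135,0.06,-1,0,0,0,0.107,0.137,0.06,-1]'

```text
clock: 10.45
position: [0.6167, 0.1934, 0.1082]
ee_rot: [-0.0, 0.999, 0.054, -0.001]
contact_force: [-0.1, -0.4, -0.3]
width: -0.0001
gripper_force: 0.0
```

Run:
```python
from rig import manip
import cv2,numpy as np
from box import *
for _ in range(4): c=manip.get_image("wrist")
print(manip.get_state()["position"])
cv2.imwrite("pics/w4.png",cv2.resize(c["pixels"][60:360,160:560],None,fx=2,fy=2))
```

```text
[0.61438284 0.18911184 0.1085258 ]
```

View pics/w4.png

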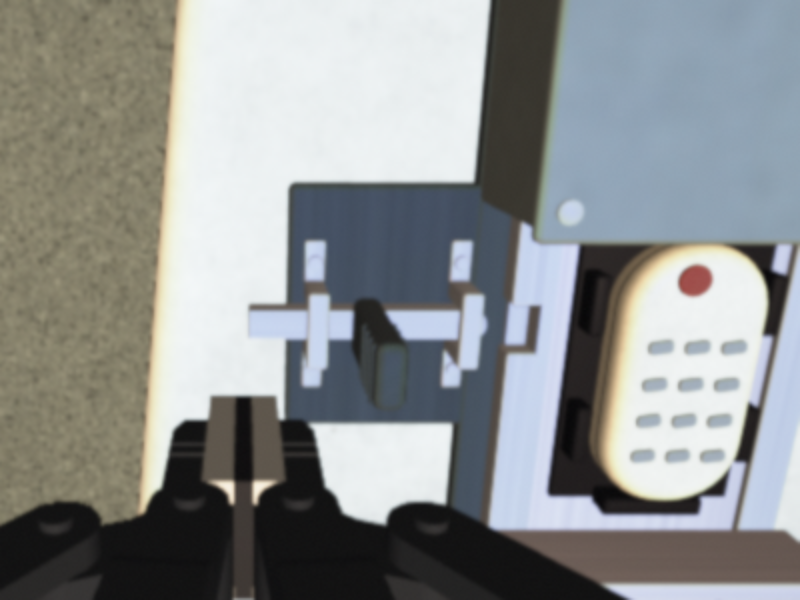

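The tray is out, the handset sits in its nest, and the second notch at (522,325) lines up with the bolt tip at (485,323). The finger is outside the tab, so I lower and then push the bolt home.

Request:
move_arm --steps '[0,0,0,0,0,-0.005,-1,0,0,0,0,0,-0.01,-1,0,0,0,0,0,-0.016,-1,0,0,0,0,0,-0.022,-1,0,0,0,0,0,-0.028,-1,0,0,0,0,0,-0.034,-1,0,0,0,0,0,-0.039,-1,0,0,0,0,0,-0.043,-1,0,0,0,0,0,-0.044,-1,0,0,0,0,0,-0.044,-1]'

```text
clock: 11.65
position: [0.616, 0.1902, 0.0651]
ee_rot: [0.0, 0.999, 0.053, -0.0]
contact_force: [-0.1, -0.6, 0.2]
width: 0.0003
gripper_force: 0.0
```

Request:
move_arm --steps '[0,0,0,0.0003,-0.003,0,-1,0,0,0,0.0006,-0.006,0,-1,0,0,0,0.0009,-0.009,0,-1,0,0,0,0.0012,-0.012,0,-1,0,0,0,0.0015,-0.015,0,-1,0,0,0,0.0018,-0.018,0,-1,0,0,0,0.0021,-0.021,0,-1,0,0,0,0.0024,-0.024,0,-1,0,0,0,0.0027,-0.026,0,-1,0,0,0,0.0028,-0.027,0,-1]'

```text
clock: 12.65
position: [0.6188, 0.1631, 0.0653]
ee_rot: [-0.0, 0.999, 0.053, -0.0]
contact_force: [-0.3, 1.0, 0.6]
width: 0.0001
gripper_force: 0.8
```

Request:
move_arm --steps '[0,0,0,0.0001,-0.001,0,-1,0,0,0,0.0002,-0.002,0,-1,0,0,0,0.0003,-0.003,0,-1,0,0,0,0.0004,-0.004,0,-1,0,0,0,0.0005,-0.005,0,-1,0,0,0,0.0006,-0.006,0,-1,0,0,0,0.0007,-0.007,0,-1,0,0,0,0.0008,-0.008,0,-1,0,0,0,0.0009,-0.009,0,-1,0,0,0,0.001,-0.0095,0,-1]'

```text
clock: 13.65
position: [0.6194, 0.1566, 0.0654]
ee_rot: [-0.003, 0.999, 0.052, -0.0]
contact_force: [-2.0, 10.9, 0.5]
width: 0.0001
gripper_force: 5.4
```

Request:
move_arm --steps '[0,0,0,0,0.006,0,-1,0,0,0,0,0.013,0,-1,0,0,0,0,0.02,0,-1,0,0,0,0,0.025,0,-1,0,0,0,0,0.028,0.02,-1,0,0,0,0,0.028,0.04,-1,0,0,0,0,0.028,0.06,-1,0,0,0,0,0.028,0.075,-1,0,0,0,0,0.028,0.08,-1,0,0,0,0,0.028,0.08,-1]'

```text
clock: 14.65
position: [0.6202, 0.1817, 0.1459]
ee_rot: [0.0, 0.999, 0.053, 0.001]
contact_force: [-0.5, 0.5, -0.1]
width: 0.0004
gripper_force: 0.0
```

Run:
```python
from rig import manip
import cv2
for _ in range(4): c=manip.get_image("wrist")
print(manip.get_state()["position"])
cv2.imwrite("pics/w5.png",cv2.resize(c["pixels"][60:360,160:560],None,fx=2,fy=2))
```

```text
[0.61913145 0.18153122 0.14400027]
```

View pics/w5.png

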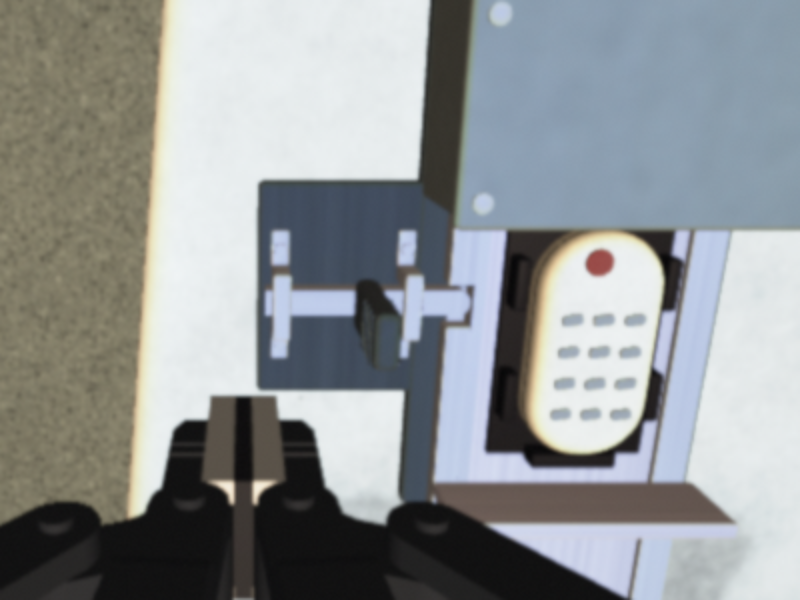

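The bolt tip at (465,302) is seated in the second notch, the handset lies in its nest, and the gripper is clear of everything.

```bash
python3 -c "
from rig import manip
print(manip.sign_off())"
```

```text
the job is handed in; nothing more can be done
None
```

The tray is out at its stop, the bolt is home in the second notch and the handset lies untouched in its nest; the job was handed in at about 15 s of the 51 s allowed, and the sign-off gave no verdict.

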